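# Work the combination dial and open the sample store

## Robot

A 6-joint arm with a two-finger parallel gripper is mounted at the origin on the work surface. World frame = base frame: x ahead of the robot, y to its left, z up, the work surface at z = 0. Lengths are in m, angles in rad, forces in N, time in s.
With the tool pointing down it reaches from about 0.25 to 0.725 m from the base axis. Payload 9.7 kg.
Tool frame: the origin (TCP) lies on the centre line of the jaws, within the pads' length; the fingertips stand 14 mm ahead of it and the grasp point (between the pads) lies 5 mm behind it; z points along the fingers, x is the direction in which the jaws open and shut, and the axes are right-handed (so a half turn about z gives the same grasp; the last joint's range is limited). The gripper opens to 85 mm and grips with 20 to 120 N. Pads are 22 mm wide; open, the fingers measure 114 mm over their backs; the gripper's body (76 mm by 85 mm) begins 54 mm behind the grasp point. The pads swing forward as they close: fully open they stand 13 mm farther back than shut.
Start: joints at [-1.275, 0.087, 0.176, 1.66, 0, 1.571], TCP at [0.16, -0.526, 0.245] pointing down, gripper open.
Joint ranges: [-3.13, 3.13], [-0.85, 1.81], [-1.15, 1.24], [-2.2, 2.28], [-1.44, 1.52], [-3.14, 3.14]. Speed limits (rad/s): [2.22, 2.22, 2.57, 3.14, 3.14, 3.14].

## Interface

Orientations are given as a unit quaternion [w, x, y, z].
In Python, from workcell import robot gives the robot as it stands. The module is installed in compiled form; this text tells all that it offers. Calls block until the motion is done:
- robot.move_to(position, orientation): joint-space move of the TCP to a pose.
- robot.movel(position, velocity=0.15, rotation=None, force_limit=None): straight line of the TCP; rotation=None keeps the orientation; velocity is the mean speed in m/s. With force_limit (N) it stops when the force on the tool has changed by that much, and returns True; else False.
- robot.goto_joints(angles): joint-space move.
- robot.move_gripper(opening): finger opening in m; the grip force is fixed at half the most; returns when the fingers have stopped.
- robot.dwell(seconds).
- robot.inverse_kinematics(position, orientation): joint angles nearest the present ones, or None.
- robot.read_camera(name): name is "scene" or "top"; returns the picture (480x640x3 uint8, red, green, blue); there is no depth.
- robot.camera_params(name): a dict with "camera_matrix" (3x3 intrinsics, pixels), "D" ([k1, k2, p1, p2, k3] as OpenCV has them; the pictures are not rectified), "R" (3x3) and "t" (3): a world point X has camera coordinates R X + t. Camera axes: x right, y down, z forward; pixel columns grow to the right and rows downward; lengths in m; the calibration is good to about 2 mm. A picture is of the moment at which its call begins. camera_params takes no time and is no camera call.
A pose or a line that the arm cannot do raises robot.MotionError and nothing moves.
- robot.hand_in(): hands the job in, once; it reports no verdict.
Readings, each from a call of its own:
- robot.read_time(): time.
- robot.read_q(): joint angles.
- robot.read_joint_velocities(): joint speeds.
- robot.read_joint_efforts(): joint torques, N m.
- robot.read_tool_pos(): TCP position.
- robot.read_orientation(): TCP orientation.
- robot.read_ft_force(): force on the tool from outside, world axes, zero at the start.
- robot.read_torque(): the same for the moment, N m.
- robot.read_width(): finger opening in m.
Only numpy, scipy, OpenCV 4.12 (cv2) and the standard library are available. Lean on these libraries where they do the work, as an engineer would, in place of code of your own. Each camera call takes 0.05 s, during which the arm holds its last target.

## Task

Open the sample store on the deck: turn the combination dial left (anticlockwise) to 30 degrees left of its zero mark and no farther, then turn it right to 15 degrees right of zero. The lock is worn and lets go only some way past that 15, so from there draw the cover lightly to its opening side by the dial and turn on slowly to the right until you feel the bolt drop in; then slide the cover fully open and let go. Never force the cover against the locked bolt, and leave the rack, trough and jar beside the store where they stand.

Things in the scene. Friction and masses are not known exactly. Their poses are not given: they have to be found in the camera images.
- lockbox: White steel sample store fixed to the deck, 200 (x) by 300 (y) by 60 mm high; place and yaw vary. Origin: centre of its underside. Its +y is the way the cover opens (to the robot's left at yaw 0), +x points away from the robot at yaw 0. Two guide rails 14 mm high stand on its top at x = -89 and +89 mm.
- cover: Bare aluminium sliding cover with the lock inside, a flat block 160 by 160 by 28 mm on top of the store, sliding along the store's +y; the dial in its middle is its only handle. Origin: on the dial's axis at the cover's underside, 61 mm above the deck. It rubs with about 1.5 N.
- cover_slide (a joint): How far the cover is open, m: 0 shut, 0.100 fully open. It stays where it is left. While locked it has about 2 mm of free play and then meets the sprung bolt, which yields about 1 mm for each 1.2 N. More than 15 N on the bolt counts as forcing it; about 5 N is a light pull.
- dial_grip (a point): Point on the dial's axis in its grip bar, 115 mm above the deck. Bar: black, upright, 56 mm long, 14 thick, from 95 to 131 mm above the deck, on a black disc 74 mm across; cover's top at 89 mm. Site x runs along the bar to its pointer end (white line on the bar's top and white mark on the disc), z up; it turns with the dial. The work turns it about 1.5 rad in all: one grasp can serve.
- dial_angle (a joint): Dial angle, rad, clockwise from above positive: 0 with the pointer at the zero mark, -0.524 at 30 left, +0.262 at 15 right. Turns with about 0.06 N m, stays where left. Turning left carries a first wheel along, which stays at the leftmost angle reached: the lock opens only if that is 30 left within 5 degrees.
- tube_rack: Bystander: loose aluminium rack with 15 tubes, 98 by 62 by 56 mm, left of the store. Origin: centre of its underside.
- trough: Bystander: loose white open trough, 120 by 60 by 45 mm, right of the store. Origin: centre of its underside.
- jar: Bystander: loose grey jar with a white cap, 48 mm across, 70 mm high, behind the store. Origin: centre of its underside.
- lock_gate (a point): The dial's axis at the height of the hidden bolt, 70 mm above the deck. The gate turns with the dial and meets the bolt at an unknown 7 to 35 degrees right of the 15 mark, about 6 degrees wide. With the cover drawn lightly while turning right, the bolt drops in as the gate comes by: the pull falls off and the cover slides free (pass it and the bolt is blocked again).
- zero_mark (a point): The scale's zero mark on the cover's top, 51 mm from the dial's axis towards the store's +x: the longest, thickest black mark (20 by 3 mm). Thin marks stand every 5 degrees from 90 left to 90 right around the dial, longer ones every 15.

How it is judged:
By the outcome, as a careful person would: the job done as asked, in the order asked, and still so for the second after the job is handed in, with the robot touching nothing.
It also fails if it takes over 61 s, if anything falls off the work surface, if the arm or the gripper's body presses on something with over 40 N, if the wrist force passes 120 N, or if a joint passes its speed limit or range.

## Working session

There is one attempt and no reset: what is moved stays moved. The work goes in short steps, each a Python script; the robot and the scene stay as the last script left them, time stands still between calls to the robot, and variables do not carry over. Pictures are saved under pics/ and viewed, and the job is handed in when it is done.

```bash
mkdir -p pics
python3 - <<'E'
from workcell import robot
import cv2
for n in("scene","top"):
    im=robot.read_camera(n); cv2.imwrite(f"pics/{n}0.png",im[:,:,::-1])
    p=robot.camera_params(n); print(n,p)
print(robot.read_time(),robot.read_tool_pos(),robot.read_orientation(),robot.read_width())
E
```

```text
scene {'camera_matrix': array([[560.96665704,   0.        , 312.15615528],
       [  0.        , 560.96665704, 250.77304128],
       [  0.        ,   0.        ,   1.        ]]), 'D': array([-0.01641838,  0.        ,  0.        ,  0.        ,  0.        ]), 'R': array([[ 0.87216957,  0.48910296,  0.00992623],
       [ 0.2679318 , -0.46060317, -0.84620167],
       [-0.40930769,  0.7406909 , -0.53277031]]), 't': array([-0.55507293, -0.07319039,  1.51361855])}
top {'camera_matrix': array([[446.76609848,   0.        , 327.75111533],
       [  0.        , 446.76609848, 234.36431817],
       [  0.        ,   0.        ,   1.        ]]), 'D': array([0.01560612, 0.        , 0.        , 0.        , 0.        ]), 'R': array([[ 0.15204957, -0.98835743,  0.00552437],
       [-0.96649029, -0.1498505 , -0.20842587],
       [ 0.20682709,  0.02635181, -0.97802256]]), 't': array([-0.06332429,  0.65391885,  0.85698897])}
0.1 [ 0.16027066 -0.52594529  0.24464506] [-3.49413639e-04  8.03577029e-01 -5.95200472e-01 -4.84112061e-04] 0.08514309496624141
```

View pics/scene0.png

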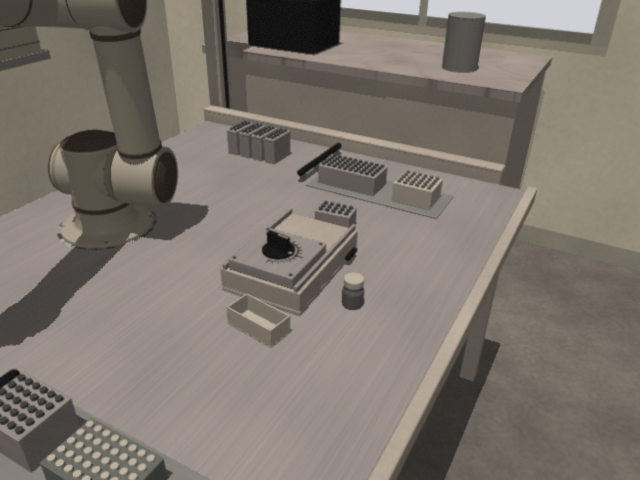

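View pics/top0.png

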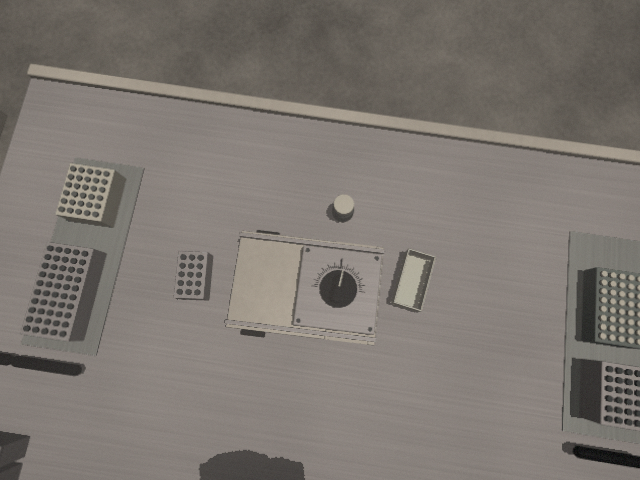

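The top view shows the dial disc near (338,289), the zero mark around (341,265), the rack at (193,276), the trough at (413,280) and the jar at (343,207). I'll enlarge the dial area and measure it.

```bash
cat > h.py <<'E'
import numpy as np,cv2
from workcell import robot
def cast(n,px,z):
    p=robot.camera_params(n);K,D,R,t=p["camera_matrix"],p["D"],p["R"],p["t"]
    u=cv2.undistortPoints(np.array(px,float).reshape(-1,1,2),K,D).reshape(-1,2)
    d=np.c_[u,np.ones(len(u))]@R; c=-R.T@t
    s=(z-c[2])/d[:,2]; return c+s[:,None]*d
def proj(n,X):
    p=robot.camera_params(n)
    return cv2.projectPoints(np.array(X,float).reshape(-1,1,3),cv2.Rodrigues(p["R"])[0],p["t"],p["camera_matrix"],p["D"])[0].reshape(-1,2)
E
python3 - <<'E'
from h import *
im=cv2.imread("pics/top0.png")
c=im[225:355,220:395]; cv2.imwrite("pics/crop0.png",cv2.resize(c,None,fx=4.5,fy=4.5,interpolation=cv2.INTER_CUBIC))
c=im[245:325,300:380]; cv2.imwrite("pics/crop1.png",cv2.resize(c,None,fx=7.5,fy=7.5,interpolation=cv2.INTER_CUBIC))
g=cv2.cvtColor(im,cv2.COLOR_BGR2GRAY)
s=cv2.imread("pics/scene0.png");cv2.imwrite("pics/crops.png",cv2.resize(s[190:330,210:380],None,fx=4.2,fy=4.2,interpolation=cv2.INTER_CUBIC))
E
```

```text
(no output)
```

View pics/crop0.png

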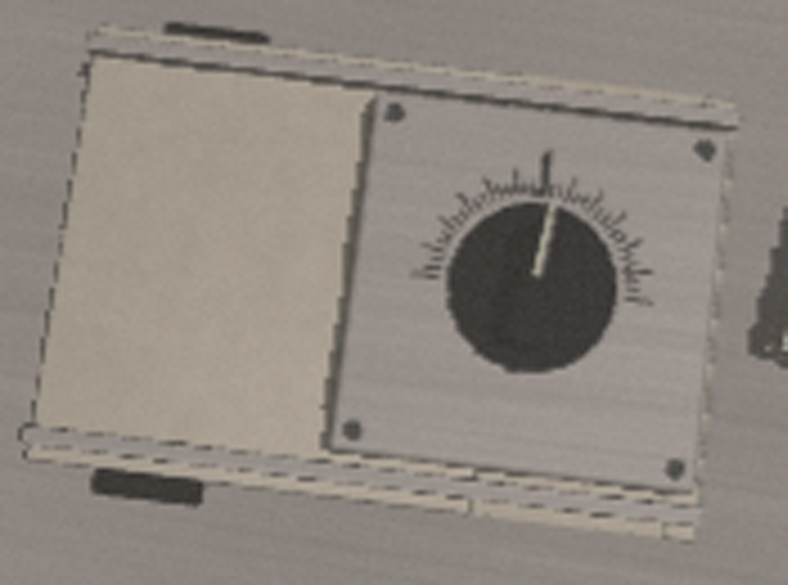

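View pics/crop1.png

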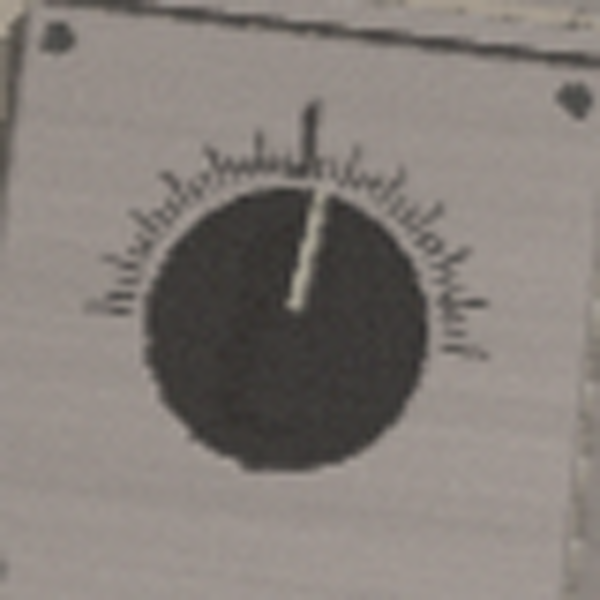

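View pics/crops.png

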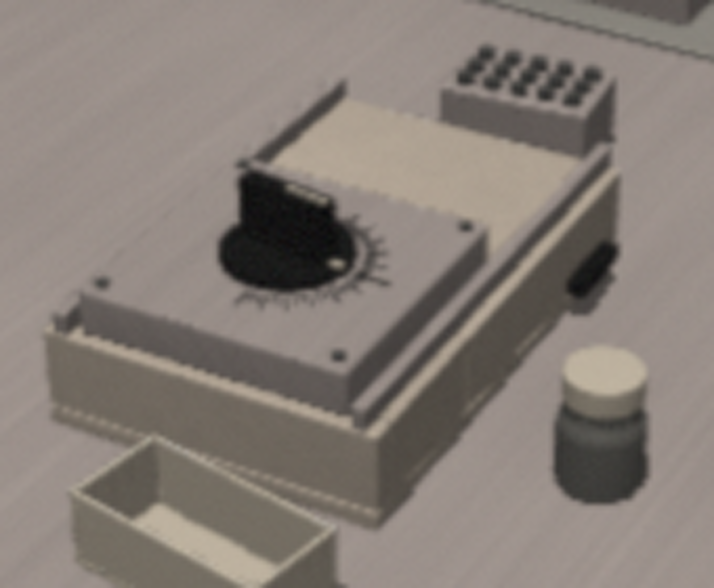

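Run:
```python
from h import *
im=cv2.imread("pics/top0.png");g=cv2.cvtColor(im,cv2.COLOR_BGR2GRAY)
# disc: dark blob + white line closed
m=(g<95).astype(np.uint8); m=cv2.morphologyEx(m,cv2.MORPH_OPEN,np.ones((5,5)));
n,l,st,ce=cv2.connectedComponentsWithStats(m); k=l[295,338]
cs,_=cv2.findContours((l==k).astype(np.uint8),cv2.RETR_EXTERNAL,cv2.CHAIN_APPROX_NONE)
h=cv2.convexHull(cs[0]).reshape(-1,2).astype(float)
P=cast("top",h,0.095); c,r=cv2.minEnclosingCircle(P[:,:2].astype(np.float32)*1000); print("disc",st[k],c,r)
# lower half of disc not parallaxed; algebraic circle
A=np.c_[2*P[:,:2],np.ones(len(P))];s=np.linalg.lstsq(A,(P[:,:2]**2).sum(1),rcond=None)[0];print(s[:2],np.sqrt(s[2]+s[0]**2+s[1]**2))
# white pixels near disc centre
sub=g[262:295,325:355]
np.set_printoptions(linewidth=250)
print(sub[:, 4:26])
# screws
for (x,y) in [(394,112),(705,150),(352,430),(676,468)]:
    cx,cy=int(220+x/4.5),int(225+y/4.5)
    w=g[cy-4:cy+5,cx-4:cx+5].astype(float);q=np.clip(np.median(w)-15-w,0,None)
    yy,xx=np.mgrid[cy-4:cy+5,cx-4:cx+5];p=[(xx*q).sum()/q.sum(),(yy*q).sum()/q.sum()]
    print("screw",p,cast("top",[p],0.089)[0])
zm=[(300+317/7.5-.5,245+103/7.5-.5),(300+305/7.5-.5,245+165/7.5-.5)]
print("zero",cast("top",zm,0.089))
```

```text
disc [ 320  270   37   38 1067] (546.1431274414062, 0.6251174807548523) 37.137413024902344
[5.46409763e-01 4.57331668e-04] 0.03661924465173426
[[141 144 143 145 143 122 139 144 146 146 146 107  71 131 146 148 146 145 147 146 147 146]
 [143 142 144 140 141  98 130 144 145 145 146  97  73 129 148 144 148 145 145 145 145 144]
 [144 145 145 148 144  99 130 139 142 138 141  97  74 128 145 145 146 145 124 137 145 145]
 [135 138 146 140 143 106 132 124 140 123 139  98  75 129 140 139 143 142 110 133 142 143]
 [126 100 129 108 114  86 106  98 111 100 129  91  87  94 120 119 141 124 120 139 144 146]
 [ 96 101  95  90  93  92  97  90 110  86  80  66  92  94 134 111 135 101 132 139 147 143]
 [112 136 110 135 116 137 130 137 130 102  92  89 116  97 134 108 128  99 129 110 131 124]
 [115 135 129 140 142 138 141 139 137 138 138 139 137 144 147 146 106 117  93 113  94  97]
 [138 143 140 139 116  94  88  70  60  63  66  86  88 144 147 137 138 145 129 142 114 133]
 [138 137  91  56  60  60  57  57  57  60  60  59  80 151 110  73 105 135 141 145 130 120]
 [103  66  60  58  61  61  59  61  60  58  61  
[... 1848 characters left out ...]
56  61  57  59]
 [ 57  54  56  56  53  57  57  54  58  60  58  57  58  59  56  58  59  63  57  61  55  57]
 [ 57  57  54  53  55  57  62  56  60  59  58  62  61  57  56  60  55  57  57  57  56  59]]
screw [np.float64(307.3900709219858), np.float64(248.4964539007092)] [0.61668053 0.07276855 0.089     ]
screw [np.float64(376.2640949554896), np.float64(257.8367952522255)] [ 0.61904453 -0.06678043  0.089     ]
screw [np.float64(297.5575221238938), np.float64(320.00589970501477)] [0.47430978 0.06883688 0.089     ]
screw [np.float64(369.58358208955224), np.float64(328.9865671641791)] [ 0.47871558 -0.07200077  0.089     ]
zero [[0.60766017 0.0014828  0.089     ]
 [0.59066307 0.0022123  0.089     ]]
```

Run:
```python
from h import *
im=cv2.imread("pics/top0.png");g=cv2.cvtColor(im,cv2.COLOR_BGR2GRAY).astype(float)
pts=[]
for r in range(271,286):
    w=np.clip(g[r,334:347]-70,0,None);pts.append((( w*np.arange(334,347)).sum()/w.sum(),r))
for z in(.131,.095):
    P=cast("top",pts,z);print(np.round(P*1000,1).tolist())
P=cast("top",pts,.131);Q=P[3:14]
v=np.polyfit(Q[:,0],Q[:,1],1);print("line dir deg",np.degrees(np.arctan(v[0])),"y at x=.5467:",np.polyval(v,.5467))
# scene
im=cv2.imread("pics/scene0.png");g=cv2.cvtColor(im,cv2.COLOR_BGR2GRAY)
m=np.zeros_like(g);y,x=np.mgrid[228:244,272:294];
s=g[232:243,274:292];print(s)
print(cast("scene",[(210+288/4.2-.5,190+184/4.2-.5),(210+330/4.2-.5,190+203/4.2-.5)],.131))
for q in ([.5467,.0006,.095],[.5467,.0006,.131]): print(proj("scene",[q]),proj("top",[q]))
```

```text
[[577.2, -5.2, 131.0], [574.8, -2.1, 131.0], [572.8, -2.0, 131.0], [570.9, -2.1, 131.0], [569.0, -1.8, 131.0], [567.1, -1.9, 131.0], [565.1, -1.5, 131.0], [563.1, -1.3, 131.0], [561.2, -1.0, 131.0], [559.3, -1.2, 131.0], [557.3, -0.8, 131.0], [555.4, -0.6, 131.0], [553.4, -0.5, 131.0], [551.5, -0.4, 131.0], [549.6, -0.0, 131.0]]
[[582.0, -6.0, 95.0], [579.5, -2.7, 95.0], [577.5, -2.6, 95.0], [575.5, -2.7, 95.0], [573.4, -2.4, 95.0], [571.4, -2.5, 95.0], [569.4, -2.1, 95.0], [567.3, -1.9, 95.0], [565.3, -1.6, 95.0], [563.3, -1.8, 95.0], [561.3, -1.4, 95.0], [559.3, -1.2, 95.0], [557.2, -1.1, 95.0], [555.2, -1.0, 95.0], [553.2, -0.6, 95.0]]
line dir deg -5.155067244984891 y at x=.5467: 0.00012436070673498
[[ 50  64  81 104 124 135 139 145 143 142 151 160 159 157 156 165 165 166]
 [ 26  30  41  59  83 100 111 128 137 139 143 149 148 147 147 152 153 162]
 [ 22  26  28  48  95 123 113  99 101 109 126 138 142 141 142 145 145 153]
 [ 20  23  25  39  71  95 105 115 109  97  99 110 125 136 140 141 143 146]
 [ 21  20  18  25  37  45  65  85  96 114 125 111  97  99 109 128 140 143]
 [ 17  21  19  19  23  26  29  41  55  80  95 105 121 115  81  99 128 141]
 [ 20  20  18  22  17  19  20  20  30  35  46  66  87  81  53  77 118 138]
 [ 21  22  17  25  22  21  16  21  22  19  17  30  37  33  30  58 107 137]
 [ 21  18  19  15  18  19  17  18  19  12  20  19  15  11  27  65 112 137]
 [ 16  18  18  15  18  18  16  17  21  17  19  21  18  15  19  52 101 127]
 [ 14  16  19  18  20  19  19  17  21  12  16  14  18  20  20  39  68  89]]
[[ 0.54869119  0.00212158  0.131     ]
 [ 0.57746999 -0.00330729  0.131     ]]
[[277.30553604 247.4348289 ]] [[337.80407716 288.18669909]]
[[276.92268841 233.38203729]] [[338.32988275 286.45431839]]
```

```bash
cat >> h.py <<'E'
YAW=np.radians(1.6); C=np.array([.5467,.0006])
def quat(dial):  # dial angle (rad, cw+) -> tool quaternion, tool x = pointer dir +90deg
    a=YAW-dial+np.pi/2
    return [0,np.cos(a/2),np.sin(a/2),0]
E
python3 - <<'E'
from h import *
pts=[(342.2,271),(342,272)];print(cast("top",pts,.095)[:,:2]-C)
# scene bar line fit
g=cv2.cvtColor(cv2.imread("pics/scene0.png"),cv2.COLOR_BGR2GRAY).astype(float)
pts=[]
for c,(a,b) in {278:(234,237),279:(234,237),280:(234,238),281:(234,238),282:(234,238),283:(235,239),284:(236,240)}.items():
    pass
for d in (0.12,-.524,.9):
    print(d,robot.inverse_kinematics([C[0],C[1],.117],quat(d)))
for d in (0.12,-.524,.262,.9): print(d,proj("scene",[[C[0]+.028*np.cos(YAW-d),C[1]+.028*np.sin(YAW-d),.131],[C[0],C[1],.131]]))
E
```

```text
[[ 0.03485255 -0.00360467]
 [ 0.03282574 -0.00350241]]
0.12 [ 1.09749361e-03  6.85068909e-02 -9.11054138e-02  1.41118402e+00
  0.00000000e+00  9.31722256e-02]
-0.524 [ 1.09749361e-03  6.85068909e-02 -9.11054138e-02  1.41118402e+00
  0.00000000e+00 -5.50827774e-01]
0.9 [ 1.09749361e-03  6.85068909e-02 -9.11054138e-02  1.41118402e+00
  0.00000000e+00  8.73172226e-01]
0.12 [[287.2470326  237.21172963]
 [276.92268841 233.38203729]]
-0.524 [[289.79921423 233.22549538]
 [276.92268841 233.38203729]]
0.262 [[286.03769695 237.94238888]
 [276.92268841 233.38203729]]
0.9 [[278.68477288 239.93134841]
 [276.92268841 233.38203729]]
```

Run:
```python
from h import *
T=robot.read_time
robot.move_to([C[0],C[1],.20],quat(.124)); print(T(),robot.read_ft_force())
hit=robot.movel([C[0],C[1],.117],velocity=.06,force_limit=8); print(hit,T(),robot.read_tool_pos(),robot.read_ft_force(),robot.read_torque())
for n in("scene","top"):
    im=robot.read_camera(n); cv2.imwrite(f"pics/{n}1.png",cv2.resize(im[180:340,200:400,::-1],None,fx=3.7,fy=3.7))
```

```text
2.4333 [ 0.63223901  0.07809728 -0.11072197]
False 3.9667 [0.5469138 0.0005895 0.1174151] [ 0.74368734 -0.78929508  0.0292008 ] [ 0.02932847 -0.02165296  0.01954368]
```

View pics/scene1.png

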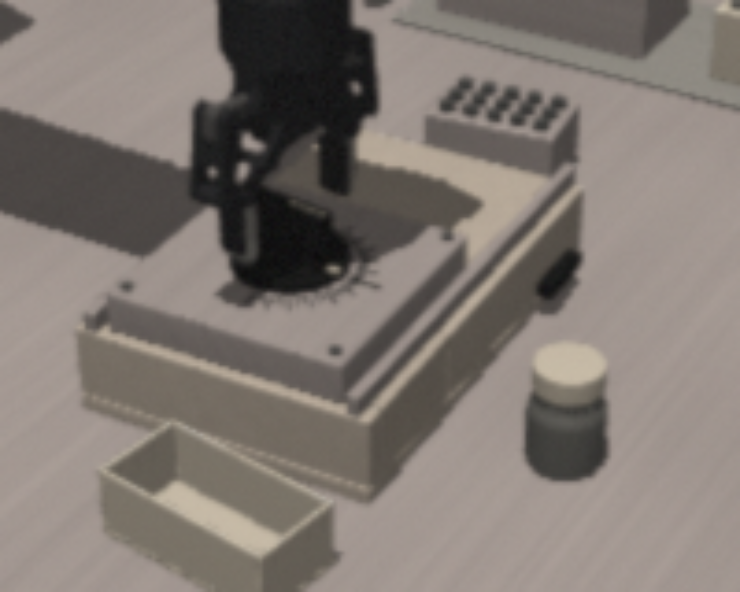

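View pics/top1.png

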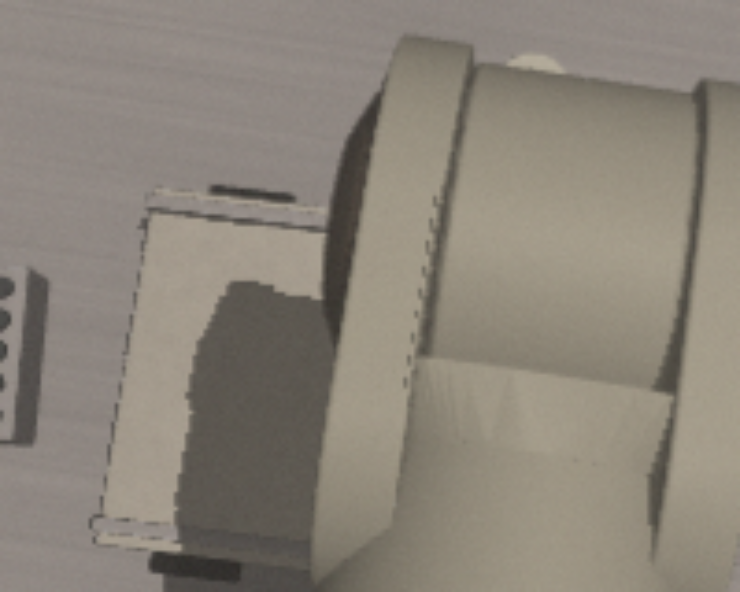

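The scene view shows the jaws straddling the bar, with the disc's white mark visible at crop (333,268). The arm hides the dial in the top view. I'll close the jaws and check the forces.

Run:
```python
from h import *
T=robot.read_time
robot.move_gripper(0.0); print(T(),robot.read_width(),robot.read_tool_pos(),robot.read_ft_force(),robot.read_torque())
q=robot.read_q(); print(q)
q[5]-=.05; t=T(); robot.goto_joints(q); print(T()-t,robot.read_ft_force(),robot.read_torque())
im=robot.read_camera("scene"); cv2.imwrite("pics/scene2.png",cv2.resize(im[200:300,230:340,::-1],None,fx=6,fy=6))
```

```text
4.7167 0.013269237082055206 [0.54674849 0.00092777 0.11718658] [-0.31286844  3.18575785  2.45482964] [0.51083268 0.11824622 0.03243228]
[ 1.38546393e-03  6.83673361e-02 -9.08926121e-02  1.41131739e+00
  6.28303035e-04  9.71371753e-02]
0.25 [-0.4502507   2.44490076  0.84720501] [0.19973393 0.11943487 0.00477143]
```

View pics/scene2.png

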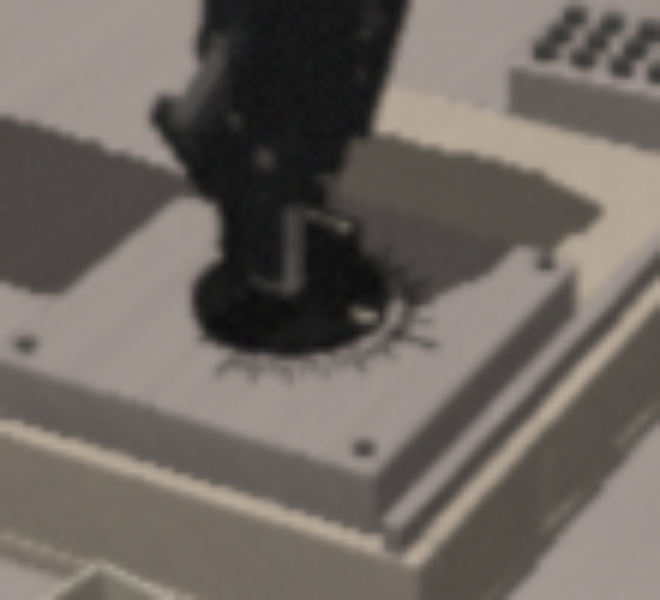

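```bash
cat >> h.py <<'E'
def dial():  # dial angle deg from tool orientation
    o=robot.read_orientation(); from scipy.spatial.transform import Rotation as Ro
    x=Ro.from_quat([o[1],o[2],o[3],o[0]]).as_matrix()[:,0]
    return np.degrees(YAW+np.pi/2-np.arctan2(x[1],x[0]))
E
python3 - <<'E'
from h import *
T=robot.read_time
s=[(210+(x+.5)/4.2-.5,190+(y+.5)/4.2-.5) for x,y in [(245,163),(101,282),(338,355),(466,227)]]
S=cast("scene",s,.089);print(S[:,:2],S.mean(0))
print(dial()); q=robot.read_q()
for d in(-15,-27):
    q=robot.read_q();q[5]+=np.radians(d-dial());robot.goto_joints(q);print(T(),dial(),robot.read_tool_pos(),robot.read_ft_force(),robot.read_torque())
robot.dwell(.2);print(dial())
im=robot.read_camera("scene"); cv2.imwrite("pics/raw3.png",im[:,:,::-1]);cv2.imwrite("pics/scene3.png",cv2.resize(im[225:275,250:310,::-1],None,fx=12,fy=12,interpolation=cv2.INTER_CUBIC))
E
```

```text
[[ 0.47698918  0.06942758]
 [ 0.48013771 -0.07132691]
 [ 0.62038916 -0.06671158]
 [ 0.61714824  0.07141832]] [0.54866607 0.00070185 0.089     ]
4.295599714510479
5.4333 -14.744806490929601 [0.546746  0.0011354 0.1171916] [-0.53257632  3.79682429  1.32685129] [0.51692606 0.13170245 0.04727786]
5.75 -26.624257805720692 [0.54671188 0.0012647  0.11718866] [-1.0007206   3.95864475  1.99949827] [0.6755269  0.22091023 0.07564914]
-26.81037929207551
```

View pics/scene3.png

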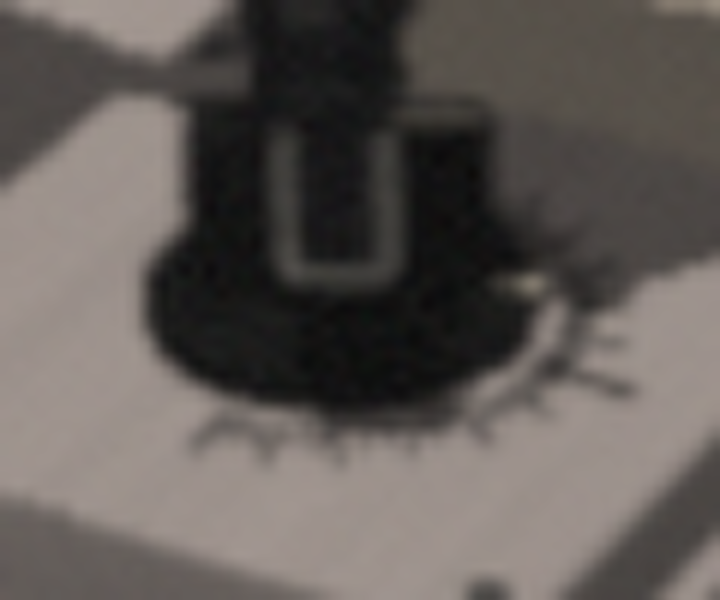

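Run:
```python
from h import *
P=cast("scene",[(292.9,248.0),(250+545.5/12-.5,225+278.5/12-.5),(250+505.5/12-.5,225+283.5/12-.5)],.095)[:,:2]-[.5487,.0007]
print(P,np.hypot(*P.T),np.degrees(np.arctan2(P[:,1],P[:,0])))
T=robot.read_time
q=robot.read_q();q[5]+=np.radians(-29.8-dial());robot.goto_joints(q);robot.dwell(.3);print(T(),dial(),robot.read_tool_pos(),robot.read_ft_force(),robot.read_torque())
im=robot.read_camera("scene"); cv2.imwrite("pics/scene4.png",cv2.resize(im[225:275,250:310,::-1],None,fx=12,fy=12,interpolation=cv2.INTER_CUBIC))
```

```text
[[0.02899082 0.01520041]
 [0.03229304 0.01853237]
 [0.02682845 0.01333845]] [0.03273408 0.0372329  0.02996131] [27.66884133 29.85070064 26.43544437]
6.55 -29.757600356292002 [0.54669858 0.00125837 0.11719078] [-1.59103318  4.1645474   1.29819912] [ 0.83729239  0.2200305  -0.03041756]
```

View pics/scene4.png

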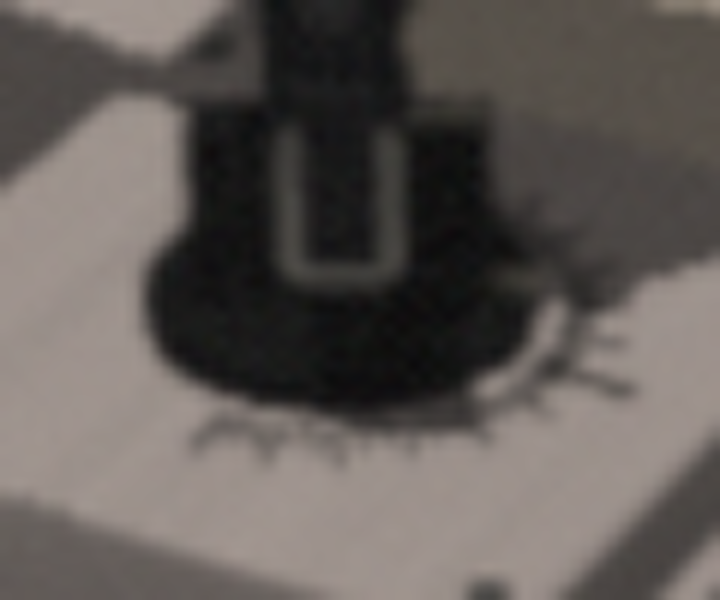

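The mark measured about 26–27° left against the tool's 26.8°, so they agree. The dial is now at 29.8° left. Next I'll turn right to 15 and then draw the cover lightly.

Run:
```python
from h import *
T=robot.read_time
for d in(-8,15):
    q=robot.read_q();q[5]+=np.radians(d-dial());robot.goto_joints(q);print(T(),dial(),robot.read_tool_pos(),robot.read_ft_force().round(2),robot.read_torque().round(3))
robot.dwell(.3)
im=robot.read_camera("scene"); cv2.imwrite("pics/scene5.png",cv2.resize(im[225:275,250:310,::-1],None,fx=12,fy=12,interpolation=cv2.INTER_CUBIC))
yd=np.array([-np.sin(YAW),np.cos(YAW),0])
p0=robot.read_tool_pos()
for i in range(1,7):
    t=T();robot.movel(p0+yd*.001*i,velocity=.005)
    f=robot.read_ft_force()@yd;print(i,round(T()-t,2),dial(),(robot.read_tool_pos()-p0)@yd,round(f,2))
    if f<-5.5:break
```

```text
7.05 -8.210027006069353 [0.54674384 0.0010756  0.11717703] [-0.7   2.36  1.24] [ 0.366  0.072 -0.087]
7.5167 14.682604092833184 [0.54672772 0.00088088 0.11718609] [-0.99  0.6   1.73] [ 0.176  0.225 -0.064]
1 0.32 14.992704176058869 0.0008801950409457701 -1.88
2 0.35 14.992964525441359 0.0020697726551441864 -1.04
3 0.35 14.999629825878634 0.0029824406707681206 -2.5
4 0.35 15.006719808419838 0.0039019280219624885 -3.0
5 0.35 15.003338683089563 0.004928136279836798 -4.72
6 0.35 15.006238327753328 0.005845708253060476 -5.41
```

View pics/scene5.png

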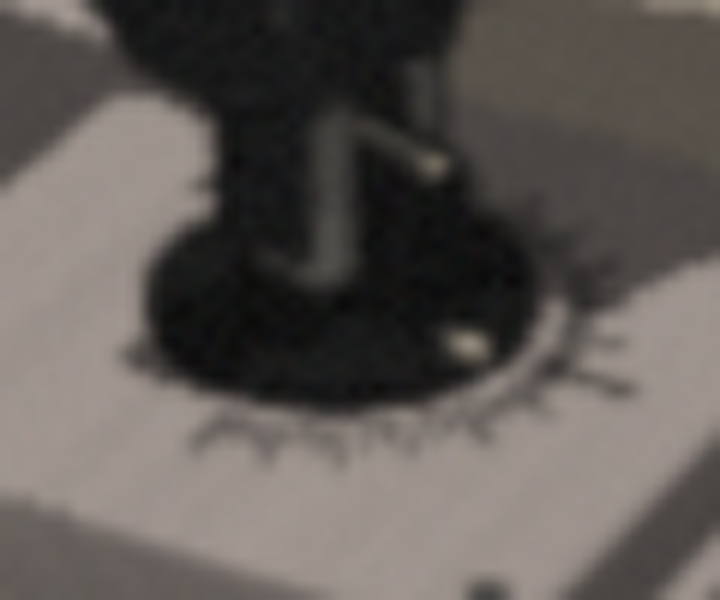

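The disc mark sits at crop (467,343), consistent with about 15° right. The pull rises by about 1.2 N/mm and is now 5.4 N, so I'll turn on slowly from here.

Run:
```python
from h import *
T=robot.read_time;yd=np.array([-np.sin(YAW),np.cos(YAW),0])
q=robot.read_q();b=q[5]-np.radians(dial()); hits=0
for d in np.arange(16,54,1.0):
    q[5]=b+np.radians(d);robot.goto_joints(q)
    f=robot.read_ft_force()@yd;print(round(T(),2),round(dial(),2),round(f,2),(robot.read_tool_pos()).round(4))
    if f>-2.8 or f<-9:
        robot.dwell(.1); f=robot.read_ft_force()@yd; print("re",f)
        hits+=1
        if f<-9 or hits==2: break
    else: hits=0
```

```text
10.18 16.0 -3.6 [0.5465 0.0067 0.1172]
10.43 17.0 -3.75 [0.5465 0.0067 0.1172]
10.68 18.0 -4.14 [0.5465 0.0067 0.1172]
10.93 19.0 -4.68 [0.5465 0.0067 0.1172]
11.18 20.03 -4.79 [0.5465 0.0067 0.1172]
11.43 21.02 -4.49 [0.5465 0.0067 0.1172]
11.68 22.03 -4.79 [0.5465 0.0067 0.1172]
11.93 23.03 -3.43 [0.5465 0.0067 0.1172]
12.18 24.03 -5.4 [0.5465 0.0067 0.1172]
12.43 24.99 -3.71 [0.5465 0.0068 0.1172]
12.68 26.0 -3.04 [0.5465 0.0068 0.1172]
12.93 26.98 -1.6 [0.5465 0.007  0.1172]
re -0.8058935620803647
13.28 27.99 -0.13 [0.5465 0.007  0.1172]
re 0.8287313389982828
```

The pull fell to about zero at 27–28°, so the bolt has dropped in. I'll test the slide gently under a force limit.

Run:
```python
from h import *
T=robot.read_time;yd=np.array([-np.sin(YAW),np.cos(YAW),0])
p0=robot.read_tool_pos()
for s in (.002,.004,.007,.012,.02):
    h=robot.movel(p0+yd*s,velocity=.012,force_limit=6)
    print(round(T(),2),s,h,(robot.read_ft_force()@yd).round(2),((robot.read_tool_pos()-p0)@yd).round(4),dial())
    if h or robot.read_ft_force()@yd<-6:break
```

```text
13.72 0.002 False -0.83 0.0021 27.99233179832828
14.04 0.004 False -0.68 0.0041 27.993316055792256
14.44 0.007 False 0.1 0.0072 27.988280331443104
15.01 0.012 False 0.44 0.0122 27.986914547093036
15.82 0.02 False 0.39 0.0202 27.991584891686017
```

Run:
```python
from h import *
T=robot.read_time;yd=np.array([-np.sin(YAW),np.cos(YAW),0])
s0=np.array([.5467,.0008,.1172]); p=robot.read_tool_pos(); s=(p-s0)@yd; print(s)
h=robot.movel(p+yd*(.096-s),velocity=.05,force_limit=10);print(h,T(),robot.read_ft_force().round(2),(robot.read_tool_pos()-s0)@yd)
p=robot.read_tool_pos();s=(p-s0)@yd
h=robot.movel(p+yd*(.106-s),velocity=.01,force_limit=7);print(h,T(),robot.read_ft_force().round(2),(robot.read_tool_pos()-s0)@yd)
for n in("scene","top"):
    im=robot.read_camera(n); cv2.imwrite(f"pics/{n}6.png",im[:,:,::-1])
```

```text
0.02639042335389873
False 17.375 [-6.08 -0.19  4.25] 0.09633680335365505
True 17.95 [ 0.25 -1.12  4.32] 0.10002253703744761
```

View pics/scene6.png

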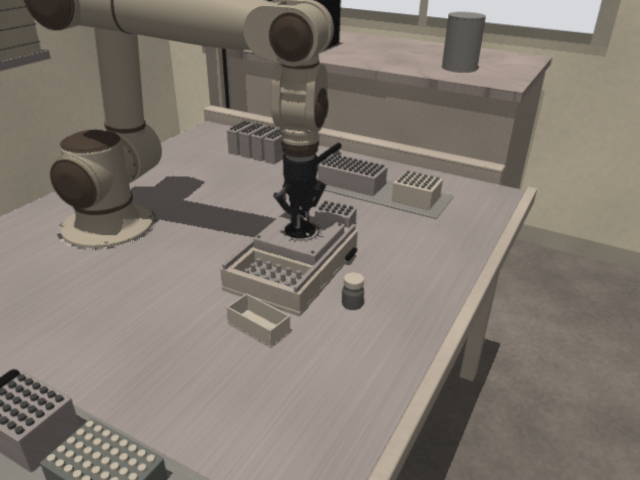

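The scene view shows the cover open and the tubes visible in the store. The x force also changed, so the stop may not be the end stop. I'll push on gently to check.

Run:
```python
from h import *
T=robot.read_time;yd=np.array([-np.sin(YAW),np.cos(YAW),0])
s0=np.array([.5467,.0008,.1172])
robot.dwell(.3);print(robot.read_ft_force().round(2),(robot.read_tool_pos()-s0)@yd)
for i in range(5):
    p=robot.read_tool_pos()
    h=robot.movel(p+yd*.001,velocity=.005,force_limit=10);f=robot.read_ft_force();print(h,T(),f.round(2),(robot.read_tool_pos()-s0)@yd)
    if h or f@yd<-8:break
```

```text
[ 4.73 -0.15  6.17] 0.0999898551341074
False 18.8 [ 3.6  -5.3   3.99] 0.10010876637201534
False 19.05 [ 3.3  -5.95  4.96] 0.10010386834735278
False 19.3 [ 3.29 -6.32  4.8 ] 0.1001488772848271
False 19.55 [ 2.25 -6.04  4.66] 0.10013078962533242
False 19.8 [ 2.44 -8.    5.5 ] 0.10014990569943713
```

The cover is at its end stop: the force rises with no further travel, at a reading of 100 mm. I'll release and retreat straight up.

Run:
```python
from h import *
T=robot.read_time
robot.move_gripper(.085);print(T(),robot.read_width(),robot.read_ft_force().round(2))
p=robot.read_tool_pos();robot.movel(p+[0,0,.12],velocity=.1)
q=robot.read_q();q[0]-=1.0;robot.goto_joints(q);robot.dwell(.3);print(T(),robot.read_ft_force().round(2))
for n in("scene","top"):
    im=robot.read_camera(n); cv2.imwrite(f"pics/{n}7.png",im[:,:,::-1])
im=cv2.imread("pics/top7.png");cv2.imwrite("pics/crop7.png",cv2.resize(im[190:350,160:440],None,fx=2.8,fy=2.8))
```

```text
20.4917 0.08506855547388588 [-0.    0.52  0.46]
24.0583 [-0.19 -0.7  -0.46]
```

View pics/top7.png

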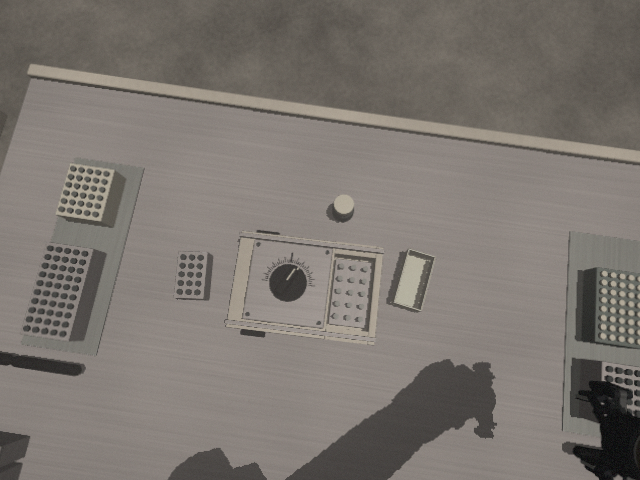

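View pics/crop7.png

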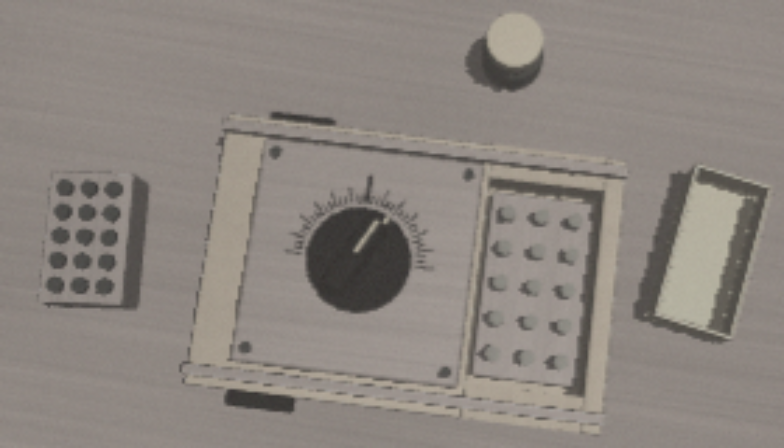

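The top view shows the cover open with the dial at (288,283). The rack (193,276), trough (413,280) and jar (343,207) are where they started. I'll measure the opening and hand in.

Run:
```python
from h import *
def disc(f,x,y):
    g=cv2.cvtColor(cv2.imread(f),cv2.COLOR_BGR2GRAY)
    m=cv2.morphologyEx((g<95).astype(np.uint8),cv2.MORPH_OPEN,np.ones((5,5)));l=cv2.connectedComponents(m)[1]
    cs,_=cv2.findContours((l==l[y,x]).astype(np.uint8),cv2.RETR_EXTERNAL,cv2.CHAIN_APPROX_NONE)
    P=cast("top",cv2.convexHull(cs[0]).reshape(-1,2).astype(float),.095);A=np.c_[2*P[:,:2],np.ones(len(P))]
    return np.linalg.lstsq(A,(P[:,:2]**2).sum(1),rcond=None)[0][:2]
a=disc("pics/top0.png",338,295);b=disc("pics/top7.png",288,290);print(a,b,np.hypot(*(b-a)))
d=cv2.absdiff(cv2.imread("pics/top0.png"),cv2.imread("pics/top7.png")).max(2)
for n,(x,y,w,h) in dict(rack=(172,245,42,60),trough=(392,245,45,70),jar=(325,190,35,35)).items(): print(n,d[y:y+h,x:x+w].mean(),np.percentile(d[y:y+h,x:x+w],99))
robot.hand_in();print(robot.read_time())
```

```text
[5.46409763e-01 4.57331668e-04] [0.54302392 0.1001407 ] 0.09974085146486125
rack 3.4 8.0
trough 3.744761904761905 8.0
jar 3.7257142857142855 8.0
the job is handed in; nothing more can be done
the job is handed in; nothing more can be done
```

The sample store is open and I've handed the job in. The last clock reading before that was 24.1 s of the 61 s allowed.

- **Dial:** I gripped the bar once and turned it left to 29.8°, then right to 15°. The disc mark in the scene camera agreed with the tool angle to about 1° at 27° left. At 29.8° left the mark was in shadow, so that value rests on the tool angle alone.
- **Bolt:** I drew the cover with about 5 N (readings stayed under 5.5 N) and turned on in 1° steps. The pull fell to about zero at 27–28° right, and the cover then slid free.
- **Cover:** I slid it to its end stop and let go. The tool position gave 100.1 mm of travel and the camera 99.7 mm.
- **Check that was unclear:** the first force stop at the end of travel was ambiguous because the sideways force had also changed. Pushing on gently raised the force to 8 N with no further travel, which confirmed the end stop.
- **Bystanders:** comparing the top views from before and after, the rack, trough and jar show no change beyond image noise. The arm ended clear of the store, with the wrist force near zero.

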